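Clamp the brass plate in the jeweller's fixture

ROBOT

A 6-joint arm with a two-finger parallel gripper is mounted at the origin on the work surface. World frame = base frame: x ahead of the robot, y to its left, z up, the work surface at z = 0. Lengths are in m, angles in rad, forces in N, time in s.
With the tool pointing down it reaches from about 0.375 to 0.9 m from the base axis. Payload 3.1 kg.
Tool frame: the origin (TCP) lies on the centre line of the jaws, within the pads' length; the fingertips stand 25 mm ahead of it and the grasp point (between the pads) lies 6 mm ahead of it (manip.tips_ahead is the distance from the TCP to the fingertips, in m); z points along the fingers, y is the direction in which the jaws open and shut (so a half turn about z gives the same grasp; the last joint's range is limited). The gripper opens to 85 mm and grips with 20 to 120 N. Pads are 22 mm wide; open, the fingers measure 114 mm over their backs; the gripper's body (76 mm by 85 mm) begins 54 mm behind the grasp point. The pads swing forward as they close: fully open they stand 13 mm farther back than shut.
Start: joints at [-1.504, 0.527, 1.433, -0, 1.181, -0.178], TCP at [0.152, -0.606, 0.256] pointing down, gripper open.
Joint ranges: [-3.08, 3.08], [-0.75, 2.2], [0.22, 2.44], [-1.43, 4.57], [0, 2.65], [-2.85, 2.85]. Speed limits (rad/s): [2.79, 2.79, 3.14, 3.14, 3.14, 3.14].

INTERFACE

Orientations are given as a unit quaternion [x, y, z, w].
In Python, from station import manip gives the robot as it stands.
- The arm moves only by the tool play_rows, never from a script. Its argument "steps" is a list that holds one entry, the list of rows, each a list of 6 numbers: the shift along the tool's x, y, z in m, then the turn, a rotation vector about the tool's x, y, z in degrees. In form: [[[x, y, z, rx, ry, rz], ...]]. A call has 1 to 10 rows; each row shifts and turns the commanded pose from where the row before left it, along the tool's axes as they then stand; what a row does not reach is not made up. A row lasts 1/8 s, in which the tool goes at most 62.5 mm and 10.7 degrees, less where a joint would pass 70% of its speed; a pose out of reach is approached as far as the arm can. A call is refused whole if a number of a shift passes 0.0625 or a number of a turn 10.7, either way. A call with a gripper value outside its range is refused whole. "fingers" is the opening, from 0 (shut) to 1 (fully open), set as the call begins (left out, the last holds). The fingers move at their own pace and stop on an object; "squeeze" is the grip in N (left out, the last holds). Time passes only in rows, so rows that do not move let the fingers close. It gives the time, the measured TCP pose, the force and the opening at its end, in the units of the state.
- manip.sense(): the state, without advancing time (a new reading comes with each control period).
- manip.snapshot(name): name is "scene" or "side" or "wrist"; returns a dict with "img" (384x512x3 uint8, red, green, blue), "K" (3x3 intrinsics, pixels), "k1" (the pictures are not rectified: a ray, as slopes to the right and down, at radius r is drawn at 1 + k1 r^2 times it, then the intrinsics apply), "world_from_camera" (4x4, takes a point from camera to world coordinates). Camera axes: x right, y down, z forward; pixel columns grow to the right and rows downward; lengths in m; the calibration is good to about 2 mm. A picture is of the moment at which its call begins. There is no depth.
- manip.sign_off(): hands the job in, once; it reports no verdict.
Trained networks look in a picture, given as the dict that the camera call returned (one of the last four; its "shot" number tells which), for a name from the list of things; names that differ only in an ending like _2 or _b are one class to them, and where a whole thing is asked for, a point or a joint stands for the part that bears it (a point fixed in the world has none). Each returns a list of dicts, best first, with "score" (0 to 1); they miss things now and then, are a little off and sometimes report something else, mostly with a low value. They report only what shows in the picture. A call takes as long as a camera call. They do not tell look-alikes from the thing itself.
- manip.regions_of(label, picture): "pixels" (384x512 bool, what is visible of it) and "rect" ([left, top, right, bottom] in pixels, round what is visible of it).
- manip.pinpoint(label, picture): "point" ([column, row] in pixels: a listed point, or the origin of a listed thing).
The state is a dict: "t": time; "q": joint angles; "qd": joint speeds; "tau": joint torques, N m; "tcp_pos": TCP position; "tool_rot": TCP orientation; "force": force on the tool from outside, world axes, zero at the start; "ft_torque": the same for the moment, N m; "finger_gap": opening from 0.0 (shut) to 1.0 (fully open).
Only numpy, scipy, OpenCV 4.12 (cv2) and the standard library are available. Lean on these libraries where they do the work, as an engineer would, in place of code of your own. Each camera call takes 0.05 s, during which the arm holds its last target.

TASK

Clamp the brass plate in the green bench fixture: with the outside of a finger, swing the steel clamp strap round over the plate until it meets its stop pin, and only then push the red cam lever all the way down so that the strap's foot bears on the plate. Pick nothing up; leave the plate lying in its nest and the jar, mesh stand, graver and fire brick where they are. Finish with the hand clear.

Things in the scene. Friction and masses are not known exactly. Their poses are not given: they have to be found in the camera images.
- fixture: Clamping fixture bolted to the bench. Green base 120 (x) by 190 (y) by 20 mm high, spanning y -110 to +80 of its own frame. Origin on the bench under the nest's centre, z up. In its frame: strap post at (0, -78 mm); stop pin, 10 mm thick, its top 52 mm over the bench, at (+15.5, +40 mm). Steel ledges 6 mm high around the nest. Position and yaw vary.
- post_axis (a point): Point on the vertical axis of the strap's post, 52 mm over the bench. It has the fixture's axes: with the strap home over the plate, the strap points along +y from here, and the lever, pressed down, along -y.
- strap (a joint): Angle of the clamp strap about the vertical post axis, rad. 0 = home, along the fixture's +y, over the plate, at its stop; grows counter-clockwise from above, so at 1.57 it points along the fixture's -x; limit 1.75. Turns with light friction (2 N near the tip) and stays where left. Its rubber foot, 78 mm from the axis, passes 2 mm over the plate.
- strap_tip (a point): The outer end of the strap, on its centre line, 130 mm from the post axis and 45 mm over the bench. The strap is a bare steel bar 20 mm wide and 14 mm high (38 to 52 mm over the bench) with a rounded end.
- lever (a joint): Angle of the cam lever, rad. 0 = fully raised, 60 degrees over the horizontal; 1.047 = fully down, level, at its stop. The strap carries it: its level pivot lies on the post axis 64 mm over the bench, square to the strap, and it always points away from the strap's tip. About 5 N near its end moves it; it stays where left. It drives the strap's foot down 2.6 mm on to the plate.
- lever_tip (a point): The free end of the red lever handle, on its centre line, 88 mm from the lever's pivot. The red handle, 20 mm wide and 10 mm thick, is the part from 36 to 88 mm from the pivot.
- plate: Loose brass plate 56 by 44 by 8 mm lying in the nest on the base, its underside 20 mm and its top 28 mm over the bench; origin at the centre of its underside, z up.
- jar: Bystander: round green glass jar with a white lid, 66 mm across, 90 mm high; origin at the centre of its underside.
- stand: Bystander: dark wire-mesh soldering stand on four legs, 84 mm square, 77 mm high; origin on the bench under its centre.
- graver: Bystander: graver with a pale wooden handle, 150 mm long, lying on the bench along its own x; origin underneath, about its middle.
- brick: Bystander: terracotta fire brick 60 by 110 by 28 mm; origin at the centre of its underside.
- nest (a point): Centre of the nest's floor, on top of the base, 20 mm over the bench.
Things that resemble listed ones, but are neither listed nor needed, are in the scene too. There is more than one size of the fixture; the one meant has the size given above. Of the things that look like the plate, the middle-sized one is meant.

How it is judged:
On the way, in this order (a step that is already met when the one before it is completed fails the run):
1. the strap is swung home over the plate while the lever is still raised (value of joint strap below 0.06 rad and value of joint lever below 0.5 rad), for 0.2 s.
2. the lever is pushed fully down with the strap home (value of joint lever above 0.97 rad and value of joint strap below 0.08 rad), for 0.2 s.
At the end, for the whole second after the job is handed in: The strap is within 0.08 rad of its stop, the lever at 0.97 rad or more (of 1.047), the strap's foot presses on the plate with over 2 N, the plate lies flat within 5 mm of the nest's centre, and no bystander has moved by 20 mm (all of step 2 and contact force between strap and plate above 2 N and horizontal distance between plate and nest below 0.005 m and angle between plate's own z axis and vertical below 0.05 rad and linear speed of plate below 0.02 m/s and distance of each of jar, stand, graver, brick from where it was at the start of the episode below 0.02 m); the robot touches nothing.
It fails at once if the lever is pushed down while the strap is not home over the plate (value of joint strap above 0.15 rad and value of joint lever above 0.6 rad).
It fails at once if the plate is lifted or pushed out of its nest (z of plate in the frame of fixture above 0.026 m or horizontal distance between plate and nest above 0.006 m).
It fails at once if a bystander is knocked, carried or lifted (20 mm) (distance of any of jar, stand, graver, brick from where it was at the start of the episode above 0.02 m).
It also fails if it takes over 51 s, if anything falls off the work surface, if the arm or the gripper's body presses on something with over 40 N, if the wrist force passes 120 N, or if a joint passes its speed limit or range.

## Working session

There is one attempt and no reset: what is moved stays moved. The work goes in short steps, Python scripts to look and compute and a tool call to move; the robot and the scene stay as the last step left them, time stands still between calls to the robot, and variables do not carry over. Pictures are saved under pics/ and viewed, and the job is handed in when it is done.

Besides the shell and the picture viewer there is one more tool, called after "Request:" as a command line: name --argument value ..., lists and objects as JSON in quotes. play_rows: Moves the arm, as the interface text tells. Its arguments: {"type":"object","properties":{"steps":{"type":"array"},"fingers":{"type":"number"},"squeeze":{"type":"number"}},"required":["steps"]}

```bash
ls; mkdir -p pics; python3 - <<'E'
from station import manip
import cv2,numpy as np
print(manip.sense()); 
for n in ["scene","side","wrist"]:
    s=manip.snapshot(n); cv2.imwrite(f"pics/a_{n}.png",s["img"][:,:,::-1])
    print(n,s["K"].tolist(),s["k1"],np.round(s["world_from_camera"],3).tolist())
    for l in ["fixture","post_axis","strap_tip","lever_tip","plate","jar","stand","graver","brick","nest"]:
        print(l,[(np.round(d["point"]).tolist(),round(d["score"],2)) for d in manip.pinpoint(l,s)])
E
```

```text
pics
{'t': 0.0, 'q': array([-1.50353176e+00,  5.28493562e-01,  1.43391665e+00,  1.26703273e-05,
        1.18138553e+00, -1.78499190e-01]), 'qd': array([-0.0006047 , -0.00042223,  0.00164161, -0.00048168,  0.00182697,
       -0.0007879 ]), 'tau': array([-1.94138542e-03, -4.42357349e+01, -1.78025419e+01, -2.78303114e-04,
        8.54203856e-03,  5.17500879e-06]), 'tcp_pos': array([ 0.15204746, -0.6055364 ,  0.25531216]), 'tool_rot': array([ 9.92459211e-01,  1.22570392e-01,  6.70825851e-05, -1.09951674e-03]), 'force': array([ 0.22809421, -0.20610138,  0.46965117]), 'ft_torque': array([ 0.00137822, -0.00058748,  0.0469936 ]), 'finger_gap': 1.002552198528517}
scene [[482.408204185106, 0.0, 257.7132107325098], [0.0, 482.408204185106, 195.17252538243585], [0.0, 0.0, 1.0]] -0.06534116710301457 [[0.404, 0.768, -0.496, 1.219], [0.915, -0.341, 0.216, -0.184], [-0.003, -0.541, -0.841, 1.148], [0.0, 0.0, 0.0, 1.0]]
fixture [([291.0, 150.0], 0.95), ([383.0, 221.0], 0.65), ([215.0, 232.0], 0.57), ([214.0, 232.0], 0.55)]
post_axis [([252.0, 131.0], 0.91), ([182.0, 227.0], 0.88), ([347.0, 212.0], 0.5
[... 1129 characters left out ...]
, 173.0], 0.7), ([349.0, 206.0], 0.68)]
plate [([279.0, 182.0], 0.77), ([320.0, 160.0], 0.64), ([326.0, 197.0], 0.32)]
jar [([241.0, 166.0], 0.77)]
stand [([209.0, 180.0], 0.85)]
graver [([232.0, 216.0], 0.68)]
brick [([280.0, 146.0], 0.79)]
nest [([281.0, 287.0], 0.97), ([136.0, 252.0], 0.84), ([294.0, 134.0], 0.31), ([302.0, 163.0], 0.22)]
wrist [[316.93236031754554, 0.0, 257.4851130533552], [0.0, 316.93236031754554, 188.66370096662052], [0.0, 0.0, 1.0]] -0.07137012075543897 [[0.244, -0.922, -0.301, 0.229], [-0.97, -0.232, -0.075, -0.587], [-0.0, 0.31, -0.951, 0.374], [0.0, 0.0, 0.0, 1.0]]
fixture []
post_axis []
strap_tip []
lever_tip []
plate []
jar []
stand []
graver []
brick []
nest []
```

```bash
python3 - <<'E'
import cv2
a=cv2.imread("pics/a_scene.png");cv2.imwrite("pics/a_scene2.png",cv2.resize(a[80:330,100:440],None,fx=2.3,fy=2.3,interpolation=cv2.INTER_CUBIC))
a=cv2.imread("pics/a_side.png");cv2.imwrite("pics/a_side2.png",cv2.resize(a[110:340,60:400],None,fx=2.3,fy=2.3,interpolation=cv2.INTER_CUBIC))
E
```

```text
(no output)
```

View pics/a_scene2.png

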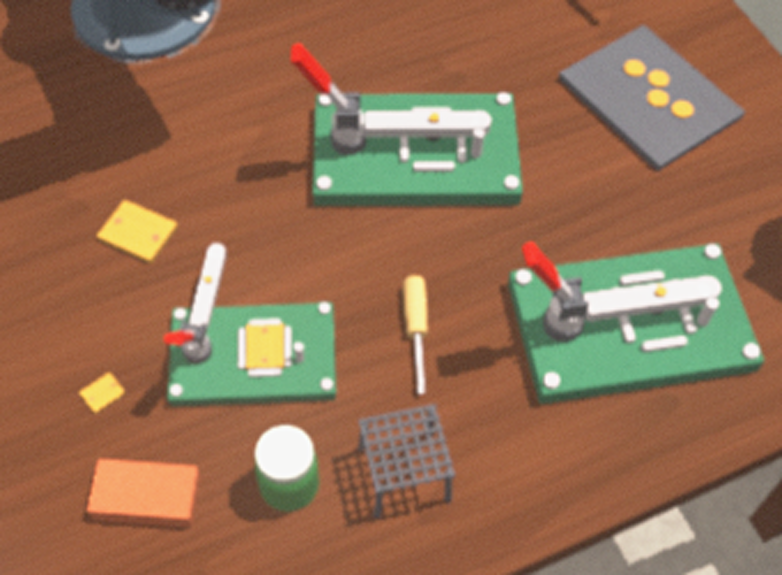

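View pics/a_side2.png

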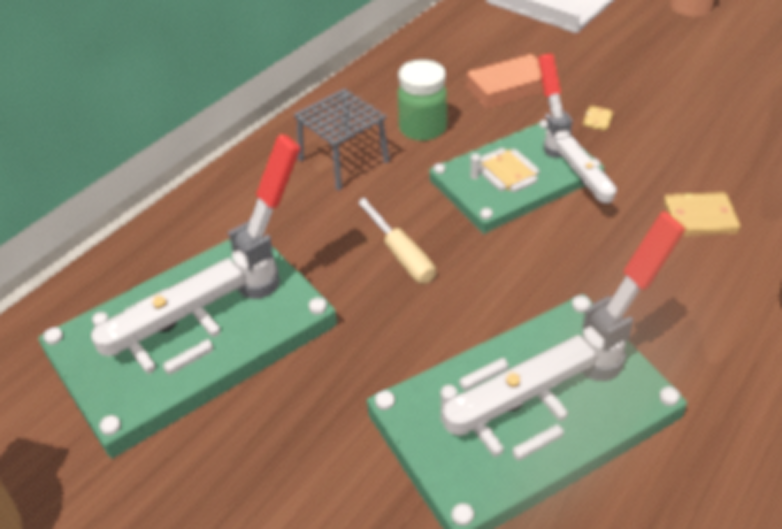

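View pics/a_scene.png

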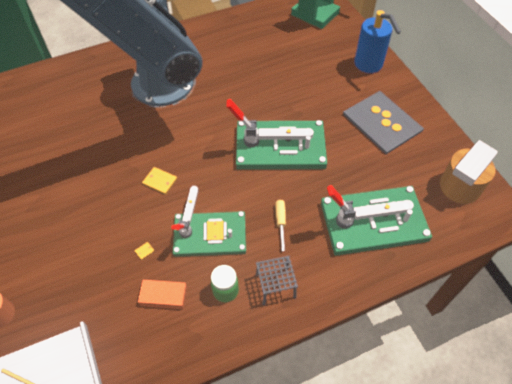

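The small fixture at scene (210,232) has its strap swung out and holds the middle-sized plate; the two bigger ones have their straps home. Next I triangulate.

```bash
cat > h.py <<'E'
from station import manip
import cv2,numpy as np
from scipy.optimize import least_squares
from scipy.spatial.transform import Rotation as R
def ray(s,px):
    K=s["K"];p=np.array([[[px[0],px[1]]]],float)
    d=cv2.undistortPoints(p,K,np.array([s["k1"],0,0,0,0.]))[0,0]
    T=s["world_from_camera"];return T[:3,3],T[:3,:3]@np.array([d[0],d[1],1])
def at_z(s,px,z):
    o,d=ray(s,px);return o+d*(z-o[2])/d[2]
def proj(s,P):
    T=np.linalg.inv(s["world_from_camera"]);p=(T[:3,:3]@np.atleast_2d(P).T).T+T[:3,3]
    x=p[:,:2]/p[:,2:];x=x*(1+s["k1"]*(x**2).sum(1,keepdims=True));return x*[s["K"][0,0],s["K"][1,1]]+[s["K"][0,2],s["K"][1,2]]
def fixpts(x,y,yaw,strap,lever):
    """world points"""
    Rz=lambda a:np.array([[np.cos(a),-np.sin(a),0],[np.sin(a),np.cos(a),0],[0,0,1]])
    F=lambda p:Rz(yaw)@np.array(p)+[x,y,0]
    th=np.pi/3-lever
    S=lambda p:F(Rz(strap)@np.array(p)+[0,-.078,0])
    return dict(plate=F([0,0,.02]),nest=F([0,0,.02]),post_axis=F([0,-.078,.052]),strap_tip=S([0,.13,.045]),lever_tip=S([0,-.088*np.cos(th),.064+.088*np.sin(th)]),
      corners=np.array([F(c) for c in [(-.06,-.11,.02),(.06,-.11,.02),(.06,.08,.02),(-.06,.08,.02)]]),pin=F([.0155,.04,.052]))
E
python3 - <<'E'
from h import *
sh={n:manip.snapshot(n) for n in ["scene","side"]}
obs={"scene":{"plate":(214,233),"post_axis":(182,227),"strap_tip":(194,187)},"side":{"plate":(279,182),"post_axis":(303,165),"strap_tip":(325,198),"lever_tip":(294,135)}}
print(at_z(sh["scene"],(214,233),.02),at_z(sh["side"],(279,182),.02),at_z(sh["scene"],(182,227),.052),at_z(sh["side"],(303,165),.052),at_z(sh["scene"],(194,187),.045),at_z(sh["side"],(325,198),.045))
def res(v):
    f=fixpts(*v[:4],v[4]);return np.concatenate([(proj(sh[n],f[l])[0]-p) for n in obs for l,p in obs[n].items()])
best=min((least_squares(res,[.5,0.1,y,1.2,0],loss="soft_l1") for y in (-2,-1,0,1,2,3)),key=lambda r:r.cost)
print(best.x,best.fun.round(1)); f=fixpts(*best.x); print(f)
for n in sh:
    im=sh[n]["img"][:,:,::-1].copy();im=cv2.resize(im,None,fx=3,fy=3,interpolation=cv2.INTER_CUBIC)
    c=(proj(sh[n],f["corners"])*3+1).astype(int);cv2.polylines(im,[c],True,(255,0,255),1)
    for l in f:
        if l!="corners":
            u=(proj(sh[n],f[l])[0]*3+1).astype(int);cv2.circle(im,tuple(u),4,(255,0,0),1)
    c0=c.mean(0).astype(int);cv2.imwrite(f"pics/b_{n}.png",im[c0[1]-200:c0[1]+200,c0[0]-250:c0[0]+250])
E
```

```text
[ 0.61529331 -0.04816998  0.02      ] [ 0.61946179 -0.04895486  0.02      ] [ 0.58224623 -0.12182174  0.052     ] [ 0.58413447 -0.1230561   0.052     ] [ 0.47234669 -0.05003772  0.045     ] [ 0.46741961 -0.03711673  0.045     ]
[ 0.61649424 -0.04965923 -0.45444969  1.45086066  0.39581771] [-0.4  0.6  0.8 -0.3  0.4  0.1  1.   0.3  0.   0.8  0.1 -3.2 -0.1 -0.1]
{'plate': array([ 0.61649424, -0.04965923,  0.02      ]), 'nest': array([ 0.61649424, -0.04965923,  0.02      ]), 'post_axis': array([ 0.58225474, -0.11974245,  0.052     ]), 'strap_tip': array([ 0.47311631, -0.04911099,  0.045     ]), 'lever_tip': array([ 0.64100633, -0.15776489,  0.11735302]), 'corners': array([[ 0.51429761, -0.12215646,  0.02      ],
       [ 0.62211793, -0.17483261,  0.02      ],
       [ 0.70552184, -0.00411709,  0.02      ],
       [ 0.59770151,  0.04855906,  0.02      ]]), 'pin': array([ 0.64797975, -0.02052313,  0.052     ])}
```

View pics/b_scene.png

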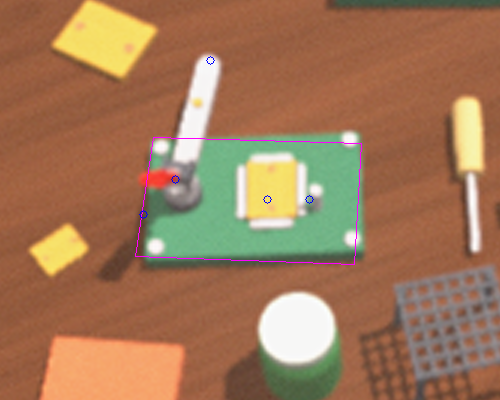

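View pics/b_side.png

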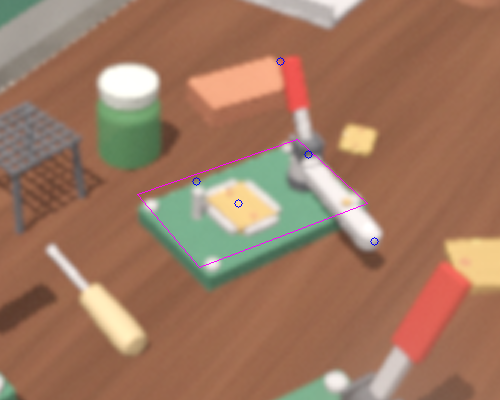

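```bash
python3 - <<'E'
import cv2
a=cv2.imread("pics/a_scene.png");cv2.imwrite("pics/c_scene.png",cv2.resize(a[180:265,160:260],None,fx=7,fy=7,interpolation=cv2.INTER_CUBIC))
a=cv2.imread("pics/a_side.png");cv2.imwrite("pics/c_side.png",cv2.resize(a[125:215,235:345],None,fx=7,fy=7,interpolation=cv2.INTER_CUBIC)[:600])
E
```

```text
(no output)
```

View pics/c_scene.png

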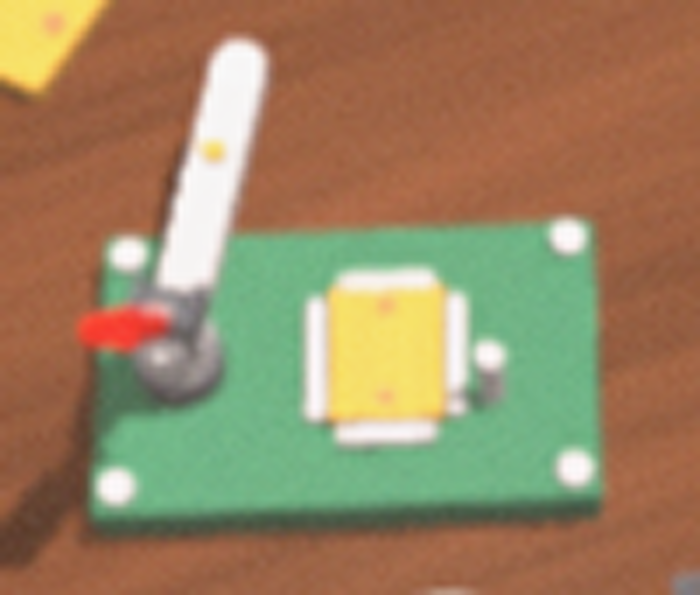

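View pics/c_side.png

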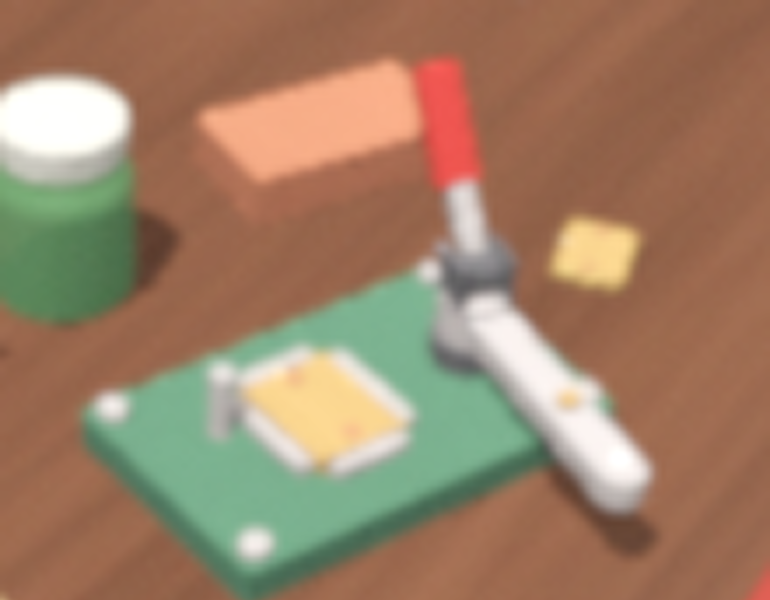

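```bash
python3 - <<'E'
from h import *
sh={n:manip.snapshot(n) for n in ["scene","side"]}
ps=lambda u,v:(160+u/7-.43,180+v/7-.43); pd=lambda u,v:(235+u/7-.43,125+v/7-.43)
O=[("scene","c0",ps(105,238)),("scene","c3",ps(594,221)),("scene","c2",ps(600,502)),("scene","c1",ps(92,515)),("scene","pin",ps(489,352)),("scene","plate8",ps(387,352)),("scene","strap_tip7",ps(241,38)),("scene","lever_tip",ps(82,330)),
("side","c2",pd(85,415)),("side","c3",pd(241,577)),("side","pin",pd(223,368)),("side","plate8",pd(324,404)),("side","strap_tip7",pd(640,462)),("side","lever_tip",pd(440,64))]
def get(v,l):
    f=fixpts(*v)
    if l[0]=="c" : return f["corners"][int(l[1])]
    if l=="plate8": return f["plate"]+[0,0,.008]
    if l=="strap_tip7": return f["strap_tip"]+[0,0,.005]
    return f[l]
def res(v): return np.concatenate([proj(sh[n],get(v,l))[0]-p for n,l,p in O])
b=least_squares(res,[.616,-.05,-.45,1.45,.1],loss="soft_l1")
print(b.x);
for o,r in zip(O,b.fun.reshape(-1,2).round(1)):print(o[0],o[1],r)
np.save("fit.npy",b.x)
f=fixpts(*b.x);print({k:np.round(v,4).tolist() for k,v in f.items()})
h=fixpts(*b.x[:3],0,0);print("home",{k:np.round(h[k],4).tolist() for k in("strap_tip","lever_tip")}); h=fixpts(*b.x[:3],0,1.047);print(h["lever_tip"])
for l in ["jar","stand","graver","brick"]:
  print(l,[at_z(sh[n],manip.pinpoint(l,sh[n])[0]["point"],0).round(3) for n in sh])
E
```

```text
[ 0.61111896 -0.04439413 -0.37985146  1.39988252  0.06420858]
scene c0 [ 0.1 -0.4]
scene c3 [-0.  -0.3]
scene c2 [ 0.1 -0.7]
scene c1 [-0.6 -0.2]
scene pin [-0.2  0.2]
scene plate8 [-0.3 -0.1]
scene strap_tip7 [0.1 0.6]
scene lever_tip [ 3.4 -0.1]
side c2 [-0.5 -1.5]
side c3 [ 1.  -0.9]
side pin [0.1 0. ]
side plate8 [-0.1 -0.5]
side strap_tip7 [-0.1  3.1]
side lever_tip [-0.6 -0.4]
{'plate': [0.6111, -0.0444, 0.02], 'nest': [0.6111, -0.0444, 0.02], 'post_axis': [0.5822, -0.1168, 0.052], 'strap_tip': [0.4714, -0.0488, 0.045], 'lever_tip': [0.6238, -0.1424, 0.1372], 'corners': [[0.5146, -0.1243, 0.02], [0.6261, -0.1688, 0.02], [0.6965, 0.0077, 0.02], [0.5851, 0.0522, 0.02]], 'pin': [0.6403, -0.013, 0.052]}
home {'strap_tip': [0.6304, 0.0039, 0.045], 'lever_tip': [0.5659, -0.1577, 0.1402]}
[ 0.54956906 -0.1985616   0.06401738]
jar [array([ 0.767, -0.083,  0.   ]), array([ 0.768, -0.071,  0.   ])]
stand [array([0.799, 0.042, 0.   ]), array([0.799, 0.054, 0.   ])]
graver [array([0.663, 0.125, 0.   ]), array([0.653, 0.13 , 0.   ])]Traceback (most recent call last):
  File "<stdin>", line 20, in <module>
IndexError: list index out of range
```

```bash
python3 - <<'E'
from h import *
print(manip.tips_ahead,[a for a in dir(manip) if a[0]!='_'])
s=manip.snapshot("scene")
for l in ["brick","plate"]: print(l,[(d["point"],at_z(s,d["point"],0).round(3)) for d in manip.pinpoint(l,s)])
E
```

```text
0.025 ['PlanningError', 'pinpoint', 'regions_of', 'sense', 'sign_off', 'snapshot', 'tips_ahead']
brick [([161.9, 296.8], array([ 0.721, -0.231,  0.   ]))]
plate [([162.3, 180.6], array([ 0.383, -0.121,  0.   ])), ([214.9, 236.0], array([ 0.614, -0.047,  0.   ])), ([143.1, 250.8], array([ 0.578, -0.237,  0.   ])), ([163.3, 296.1], array([ 0.721, -0.227,  0.   ]))]
```

Request:
play_rows --steps '[[[0,0,0,0,0,-10.3],[0,0,0,0,0,-10.3],[0,0,0,0,0,-10.3],[0,0,0,0,0,-10.3],[0,0,0,0,0,-10.3],[0,0,0,0,0,-10.3],[0,0,0,0,0,-10.3],[0,0,0,0,0,-10.3],[0,0,0,0,0,-10.3],[0,0,0,0,0,-10.3]]]' --fingers 0

```text
t: 3.6
tcp_pos: [0.1521, -0.6062, 0.2563]
tool_rot: [0.519, 0.855, -0.0, 0.0]
force: [-0.5, 0.7, 0.8]
finger_gap: -0.002
```

Request:
play_rows --steps '[[[0,0,0,0,0,-10.3],[0,0,0,0,0,-10.3],[0,0,0,0,0,-10.3],[0,0,0,0,0,0]]]'

```text
t: 4.1
tcp_pos: [0.1521, -0.6062, 0.2563]
tool_rot: [0.277, 0.961, -0.0, -0.0]
force: [-0.0, 0.8, -0.2]
finger_gap: -0.0
```

Request:
play_rows --steps '[[[0.001,0.05,0,0,0,0],[0.001,0.05,0,0,0,0],[0.001,0.05,0,0,0,0],[0.001,0.05,0,0,0,0],[0.001,0.05,0,0,0,0],[0.001,0.05,0,0,0,0],[0.001,0.05,0,0,0,0],[0.001,0.05,0,0,0,0],[0.001,0.05,0,0,0,0],[0,0.05,0,0,0,0]]]'

```text
t: 5.35
tcp_pos: [0.4104, -0.1762, 0.2566]
tool_rot: [0.278, 0.961, -0.0, 0.001]
force: [0.5, -1.0, 0.0]
finger_gap: 0.001
```

Request:
play_rows --steps '[[[0,0.05,0,0,0,0],[0,0.047,0,0,0,0],[0,0,0.04,0,0,0],[0,0,0.04,0,0,0],[0,0,0.03,0,0,0],[0,0,0,0,0,0]]]'

```text
t: 6.1
tcp_pos: [0.4598, -0.0946, 0.1448]
tool_rot: [0.277, 0.961, 0.0, -0.002]
force: [0.1, 0.7, 0.2]
finger_gap: -0.001
```

```bash
python3 - <<'E'
from h import *
st=manip.sense();print(st["tcp_pos"],st["force"])
for n in ["scene","side"]:
    s=manip.snapshot(n);im=s["img"][:,:,::-1]
    c=proj(s,[.53,-.08,.03])[0].astype(int);cv2.imwrite(f"pics/d_{n}.png",cv2.resize(im[c[1]-70:c[1]+70,c[0]-90:c[0]+90],None,fx=4,fy=4,interpolation=cv2.INTER_CUBIC))
    print(proj(s,[st["tcp_pos"]-[0,0,.025],]) ,c)
E
```

```text
[ 0.45982755 -0.0946474   0.14477943] [0.1023867  0.70812416 0.16677423]
[[173.10690061 173.2601637 ]] [191 210]
[[340.84573095 166.36836225]] [311 185]
```

View pics/d_scene.png

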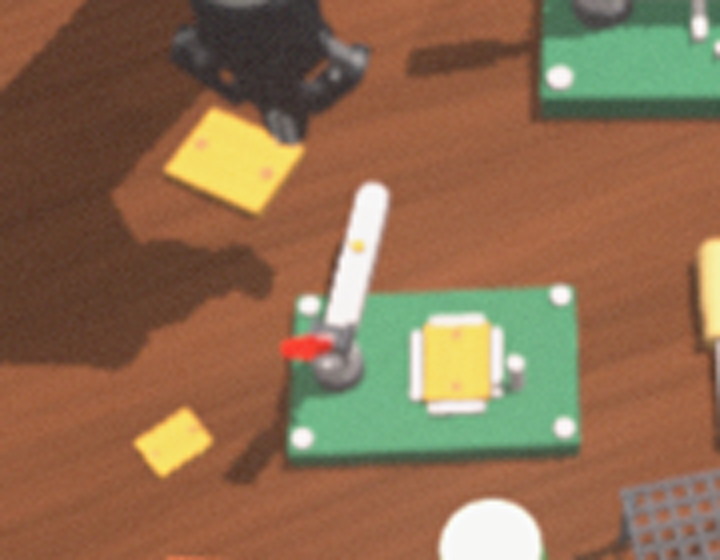

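View pics/d_side.png

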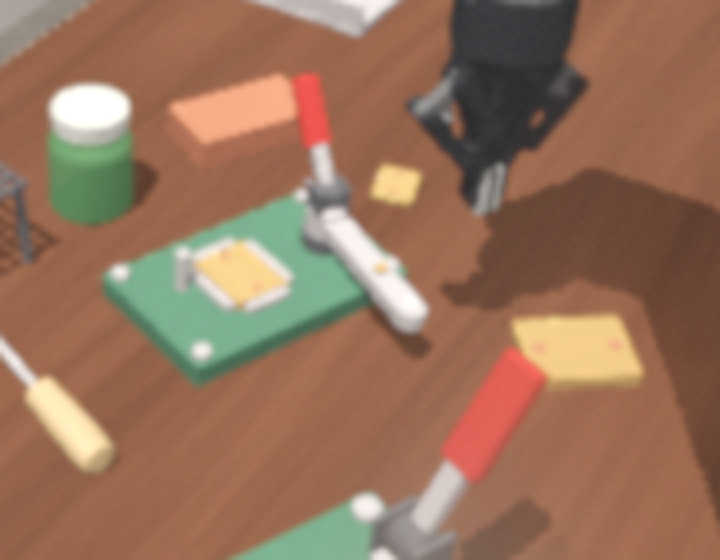

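Request:
play_rows --steps '[[[0,0,0.03,0,0,0],[0,0,0.03,0,0,0],[0,0,0.026,0,0,0],[0,0,0,0,0,0],[0,0.01,0,0,0,0],[0,0.008,0,0,0,0],[0,0,0,0,0,0]]]'

```text
t: 7.08
tcp_pos: [0.4715, -0.0794, 0.0613]
tool_rot: [0.275, 0.961, -0.0, 0.001]
force: [-0.5, -0.0, 0.0]
finger_gap: 0.004
```

Request:
play_rows --steps '[[[0.0017,0.0101,0,0,0,5],[0.0017,0.0101,0,0,0,5],[0.0017,0.0101,0,0,0,5]]]'

```text
t: 7.45
tcp_pos: [0.4846, -0.0526, 0.0608]
tool_rot: [0.4, 0.917, -0.0, 0.0]
force: [-1.6, -0.6, 1.7]
finger_gap: -0.003
```

```bash
cat > look.py <<'E'
from h import *
import sys
st=manip.sense();print(st["tcp_pos"],st["force"],st["t"])
out=[]
for n in ["scene","side"]:
    s=manip.snapshot(n);im=s["img"][:,:,::-1]
    c=proj(s,[.58,-.08,.03])[0].astype(int);out.append(cv2.resize(im[c[1]-60:c[1]+60,c[0]-65:c[0]+65],None,fx=3,fy=4.0 if 0 else 3,interpolation=cv2.INTER_CUBIC))
    print(n,c)
cv2.imwrite(f"pics/{sys.argv[1]}.png",np.hstack(out))
E
python3 look.py e1
```

```text
[ 0.48459228 -0.05259271  0.060846  ] [-1.60998085 -0.60197732  1.66961989] 7.45
scene [197 224]
side [296 178]
```

View pics/e1.png

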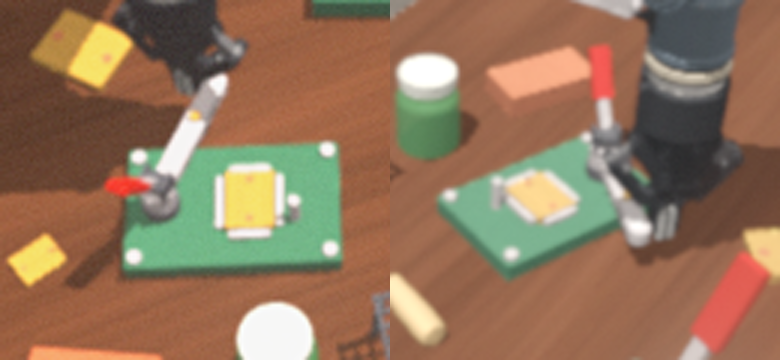

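Request:
play_rows --steps '[[[0.002,0.01,0,0,0,5],[0.002,0.01,0,0,0,5],[0.002,0.01,0,0,0,5],[0.002,0.01,0,0,0,5],[0.002,0.01,0,0,0,5],[0.002,0.01,0,0,0,5],[0.002,0.01,0,0,0,5],[0.002,0.01,0,0,0,5],[0.002,0.01,0,0,0,5]]]'

```text
t: 8.68
tcp_pos: [0.5577, -0.0023, 0.0604]
tool_rot: [0.72, 0.694, -0.001, -0.001]
force: [-1.5, -0.7, 1.2]
finger_gap: 0.004
```

```bash
python3 look.py e2
```

```text
[ 0.55768566 -0.00230968  0.06040087] [-1.54933876 -0.71569811  1.18122301] 8.675
scene [197 224]
side [296 178]
```

View pics/e2.png

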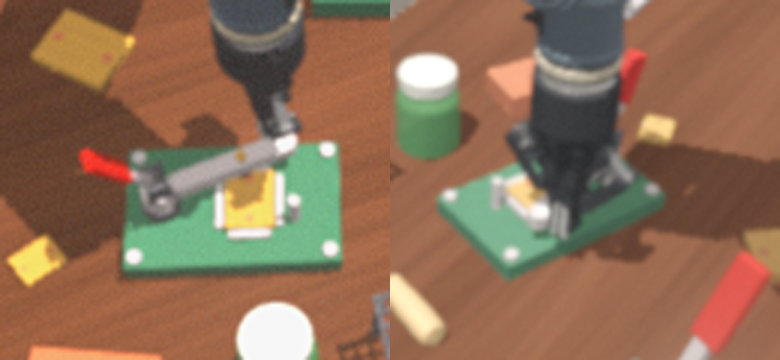

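Request:
play_rows --steps '[[[0.0017,0.008,0,0,0,4],[0.0017,0.008,0,0,0,4],[0.0017,0.008,0,0,0,4],[0.0009,0.004,0,0,0,2],[0.0009,0.004,0,0,0,2],[0,0,0,0,0,0]]]'

```text
t: 9.52
tcp_pos: [0.5914, -0.0003, 0.0603]
tool_rot: [0.809, 0.588, 0.0, 0.0]
force: [-1.1, 1.1, -0.2]
finger_gap: -0.005
```

```bash
python3 look.py e3
```

```text
[ 5.91356216e-01 -3.17916373e-04  6.02846478e-02] [-1.0637721   1.09481567 -0.2427184 ] 9.525
scene [197 224]
side [296 178]
```

View pics/e3.png

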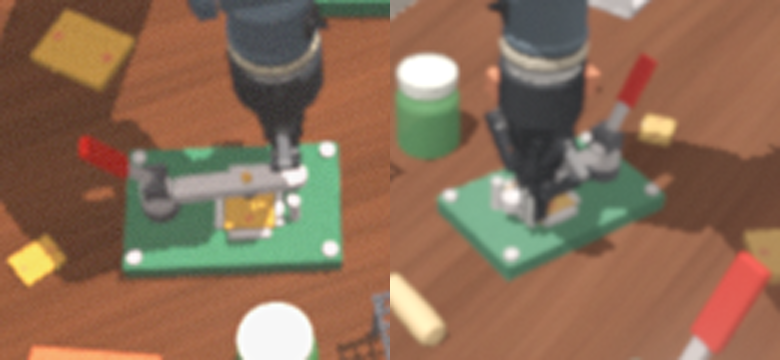

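Request:
play_rows --steps '[[[0.0009,0.004,0,0,0,2],[0.0009,0.004,0,0,0,2],[0,0,0,0,0,0]]]'

```text
t: 10.0
tcp_pos: [0.6, -0.0012, 0.0604]
tool_rot: [0.829, 0.559, 0.0, 0.0]
force: [0.1, -0.2, -0.5]
finger_gap: -0.004
```

Request:
play_rows --steps '[[[0,0.002,0,0,0,0],[0,0.001,0,0,0,0],[0,0,0,0,0,0]]]'

```text
t: 10.38
tcp_pos: [0.6018, -0.0018, 0.0603]
tool_rot: [0.829, 0.559, -0.0, -0.0]
force: [-1.8, 1.8, 1.5]
finger_gap: -0.001
```

```bash
python3 look.py e4
```

```text
[ 0.60175044 -0.00182619  0.06031563] [-1.7808098   1.79594264  1.49936368] 10.375
scene [197 224]
side [296 178]
```

View pics/e4.png

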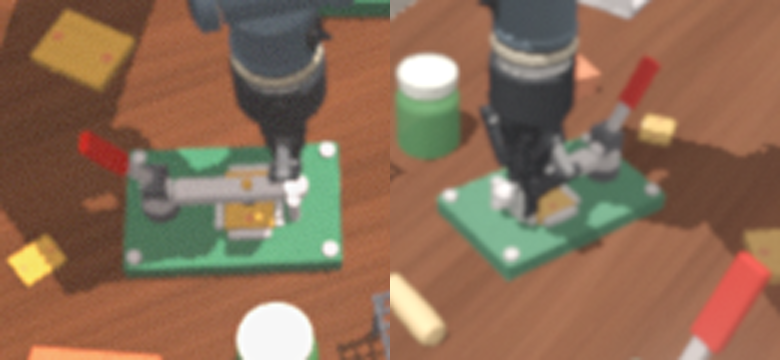

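Request:
play_rows --steps '[[[0,0.002,0,0,0,0],[0,0,0,0,0,0]]]'

```text
t: 10.72
tcp_pos: [0.6019, -0.0019, 0.0602]
tool_rot: [0.829, 0.559, -0.001, -0.002]
force: [-5.1, 3.9, 3.7]
finger_gap: -0.002
```

Request:
play_rows --steps '[[[0,0.002,0,0,0,0],[0,0,0,0,0,0]]]'

```text
t: 10.98
tcp_pos: [0.602, -0.002, 0.0602]
tool_rot: [0.829, 0.559, -0.003, -0.004]
force: [-7.6, 5.4, 6.9]
finger_gap: 0.001
```

Request:
play_rows --steps '[[[0,0.002,0,0,0,0],[0,0,0,0,0,0]]]'

```text
t: 11.22
tcp_pos: [0.6021, -0.0021, 0.0602]
tool_rot: [0.829, 0.559, -0.004, -0.005]
force: [-10.5, 6.9, 9.5]
finger_gap: 0.003
```

Request:
play_rows --steps '[[[0,-0.01,0,0,0,0],[0,-0.02,0,0,0,0],[0,-0.02,0,0,0,0],[0,0,-0.05,0,0,0],[0,0,-0.05,0,0,0],[0,0,-0.03,0,0,0],[0,-0.05,0,0,0,0],[0,-0.05,0,0,0,0],[0,0,0,0,0,0]]]'

```text
t: 12.35
tcp_pos: [0.4645, 0.0528, 0.1902]
tool_rot: [0.829, 0.56, -0.001, -0.001]
force: [0.4, 0.7, -0.3]
finger_gap: -0.003
```

```bash
python3 look.py e5; python3 - <<'E'
from h import *
v=np.load("fit.npy");h=fixpts(*v[:3],0,0)
for n in ["scene","side"]:
    s=manip.snapshot(n);print(n,{k:proj(s,h[k])[0].round(1).tolist() for k in("strap_tip","lever_tip","post_axis")})
    for k in("strap_tip","lever_tip","post_axis"):print(k,[(np.round(d["point"],1).tolist(),round(d["score"],2)) for d in manip.pinpoint(k,s)])
E
```

```text
[0.46454801 0.05277109 0.19023579] [ 0.4489903   0.74924408 -0.32122766] 12.35
scene [197 224]
side [296 178]
scene {'strap_tip': [233.9, 226.0], 'lever_tip': [161.1, 209.3], 'post_axis': [183.8, 226.3]}
strap_tip [([232.6, 226.0], 0.9), ([412.3, 206.7], 0.9), ([312.2, 133.8], 0.7)]
lever_tip [([229.5, 103.0], 0.69), ([156.9, 213.0], 0.68), ([329.8, 186.8], 0.51)]
post_axis [([251.3, 132.0], 0.94), ([184.8, 225.2], 0.79), ([346.8, 213.6], 0.56)]
side {'strap_tip': [266.1, 183.5], 'lever_tip': [317.3, 136.5], 'post_axis': [302.5, 166.3]}
strap_tip [([264.1, 185.9], 0.91), ([251.9, 292.0], 0.8)]
lever_tip [([183.5, 173.1], 0.97), ([352.0, 206.4], 0.73)]
post_axis [([304.0, 162.4], 0.92), ([173.1, 219.8], 0.81), ([279.8, 191.9], 0.57), ([324.0, 254.2], 0.55)]
```

View pics/e5.png

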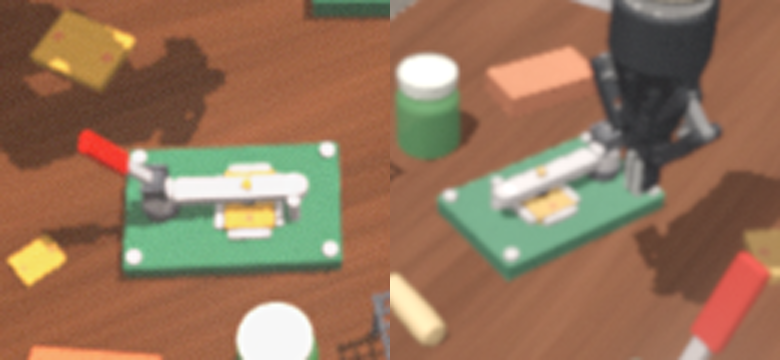

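Request:
play_rows --steps '[[[0,0.043,0,0,0,0],[0,0.043,0,0,0,0],[0,0.043,0,0,0,0],[0,0.0435,0,0,0,0],[-0.04,0,0,0,0,0],[-0.04,0,0,0,0,0],[-0.033,0,0,0,0,0],[0,0,0,0,0,0]]]'

```text
t: 13.85
tcp_pos: [0.5856, -0.1198, 0.19]
tool_rot: [0.83, 0.558, -0.0, -0.0]
force: [0.9, 0.2, -0.6]
finger_gap: 0.003
```

```bash
python3 look.py f1
```

```text
[ 0.58556061 -0.11980714  0.1900061 ] [ 0.85126185  0.1517125  -0.61472156] 13.85
scene [197 224]
side [296 178]
```

View pics/f1.png

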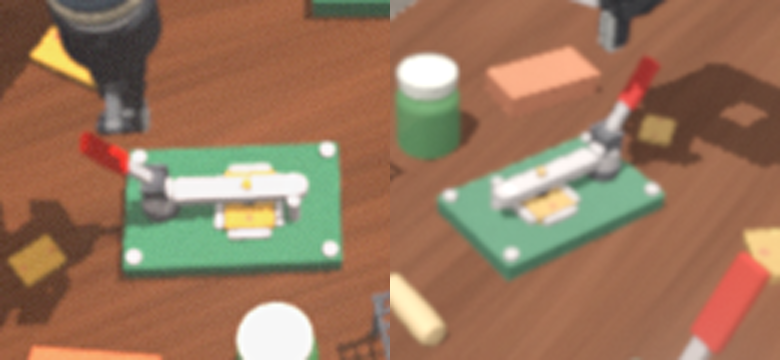

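Request:
play_rows --steps '[[[0.001,-0.004,0,0,0,0],[0,0,0.02,0,0,0],[0,0,0.02,0,0,0],[0,0,0,0,0,0]]]'

```text
t: 14.45
tcp_pos: [0.5818, -0.1135, 0.1489]
tool_rot: [0.829, 0.56, -0.001, -0.002]
force: [-0.3, -0.7, -0.3]
finger_gap: 0.003
```

```bash
python3 look.py f2
```

```text
[ 0.58176513 -0.113512    0.14891725] [-0.25965692 -0.73747085 -0.32267794] 14.45
scene [197 224]
side [296 178]
```

View pics/f2.png

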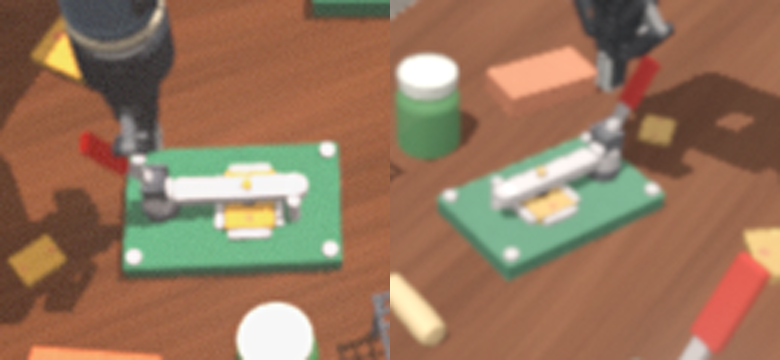

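Request:
play_rows --steps '[[[-0.009,0.001,0.002,0,0,0],[-0.009,0,0.002,0,0,0],[-0.007,0,0.0045,0,0,0],[-0.007,0,0.0045,0,0,0]]]'

```text
t: 15.05
tcp_pos: [0.5722, -0.1458, 0.138]
tool_rot: [0.829, 0.559, 0.001, 0.0]
force: [1.7, 2.9, 3.9]
finger_gap: -0.003
```

Request:
play_rows --steps '[[[-0.007,0,0.0053,0,0,0],[-0.007,0,0.0053,0,0,0],[0,0,0,0,0,0]]]'

```text
t: 15.42
tcp_pos: [0.5662, -0.1586, 0.126]
tool_rot: [0.829, 0.559, -0.0, -0.0]
force: [0.1, 0.2, 0.7]
finger_gap: -0.002
```

```bash
python3 look.py f3
```

```text
[ 0.56623085 -0.15863204  0.12603246] [0.09327161 0.16048003 0.67130512] 15.425
scene [197 224]
side [296 178]
```

View pics/f3.png

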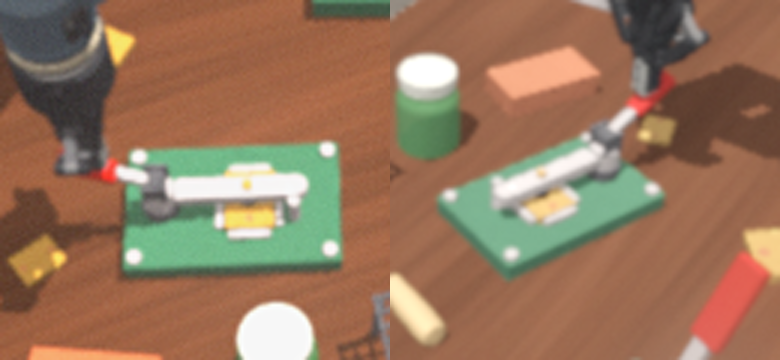

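Request:
play_rows --steps '[[[-0.005,0,0.007,0,0,0],[-0.005,0,0.007,0,0,0],[-0.003,0,0.007,0,0,0],[-0.002,0,0.006,0,0,0],[0,0,0,0,0,0]]]'

```text
t: 16.15
tcp_pos: [0.5604, -0.1728, 0.0989]
tool_rot: [0.829, 0.559, -0.001, 0.0]
force: [0.0, -0.5, 0.3]
finger_gap: 0.001
```

Request:
play_rows --steps '[[[0,0,0.004,0,0,0],[0,0,0.003,0,0,0],[0,0,0,0,0,0]]]'

```text
t: 16.52
tcp_pos: [0.5604, -0.1734, 0.0938]
tool_rot: [0.829, 0.559, -0.001, 0.001]
force: [-3.5, -1.0, 10.7]
finger_gap: -0.002
```

Request:
play_rows --steps '[[[0,0,0.003,0,0,0],[0,0,0,0,0,0]]]'

```text
t: 16.77
tcp_pos: [0.5606, -0.1735, 0.0934]
tool_rot: [0.829, 0.56, -0.001, 0.001]
force: [-6.4, -0.3, 25.3]
finger_gap: 0.004
```

Request:
play_rows --steps '[[[0,0,0.003,0,0,0],[0,0,0,0,0,0],[0,0,0,0,0,0]]]'

```text
t: 17.15
tcp_pos: [0.5607, -0.1736, 0.093]
tool_rot: [0.829, 0.56, -0.0, 0.002]
force: [-10.4, 1.9, 40.9]
finger_gap: -0.0
```

```bash
python3 look.py f4
```

```text
[ 0.5607218  -0.17355469  0.09298075] [-10.35478018   1.89370703  40.86962112] 17.15
scene [197 224]
side [296 178]
```

View pics/f4.png

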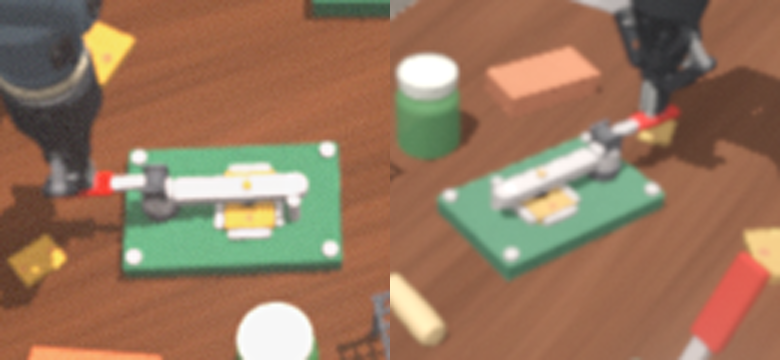

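Lever is at its hard stop. Next I back straight up and clear.

Request:
play_rows --steps '[[[0,0,-0.008,0,0,0],[0,0,-0.02,0,0,0],[0,0,-0.04,0,0,0],[0,0,-0.05,0,0,0],[0,-0.05,-0.02,0,0,0],[0,-0.05,0,0,0,0],[0,-0.05,0,0,0,0],[0,0,0,0,0,0],[0,0,0,0,0,0]]]'

```text
t: 18.38
tcp_pos: [0.4226, -0.1166, 0.2249]
tool_rot: [0.829, 0.559, 0.0, 0.001]
force: [0.3, -0.4, -0.1]
finger_gap: 0.003
```

```bash
python3 look.py g1; python3 - <<'E'
from h import *
v=np.load("fit.npy");h=fixpts(*v[:3],0,1.047)
for n in ["scene","side"]:
    s=manip.snapshot(n);print(n,{k:proj(s,h[k])[0].round(1).tolist() for k in("strap_tip","lever_tip","post_axis")})
    for k in("strap_tip","lever_tip"):print(k,[(np.round(d["point"],1).tolist(),round(d["score"],2)) for d in manip.pinpoint(k,s)])
    for k in("jar","stand","graver","brick"):print(k,[(np.round(d["point"]).tolist(),round(d["score"],2)) for d in manip.pinpoint(k,s)])
E
```

```text
[ 0.4226014  -0.11664556  0.22487046] [ 0.29830467 -0.43758225 -0.12586758] 18.375
scene [197 224]
side [296 178]
scene {'strap_tip': [233.9, 226.0], 'lever_tip': [149.1, 225.1], 'post_axis': [183.8, 226.3]}
strap_tip [([410.2, 204.9], 0.94), ([234.5, 228.6], 0.76), ([313.6, 131.2], 0.73)]
lever_tip [([334.2, 189.2], 0.66), ([229.6, 104.5], 0.6), ([148.1, 226.4], 0.59)]
jar [([226.0, 290.0], 0.65)]
stand [([278.0, 286.0], 0.75)]
graver [([278.0, 228.0], 0.74)]
brick [([165.0, 296.0], 0.84)]
side {'strap_tip': [266.1, 183.5], 'lever_tip': [325.5, 153.6], 'post_axis': [302.5, 166.3]}
strap_tip [([249.2, 291.2], 0.97), ([266.0, 186.1], 0.75), ([101.4, 260.6], 0.66)]
lever_tip [([351.0, 206.4], 0.91), ([187.1, 173.6], 0.77), ([319.6, 154.7], 0.42)]
jar [([243.0, 164.0], 0.6), ([279.0, 186.0], 0.24)]
stand [([210.0, 180.0], 0.68)]
graver [([231.0, 217.0], 0.65), ([324.0, 156.0], 0.29)]
brick [([280.0, 146.0], 0.71)]
```

View pics/g1.png

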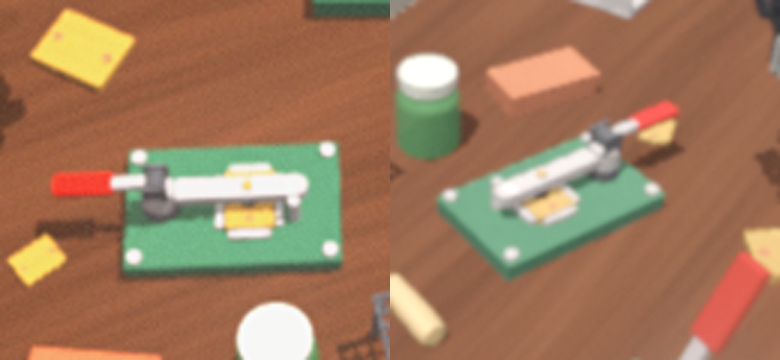

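```bash
python3 -c "
from station import manip
print(manip.sign_off())"
```

```text
the job is handed in; nothing more can be done
None
```

The strap is home at its stop pin, the lever is fully down, and the job is handed in. Time on the robot's clock was 18.4 s before the last few camera calls, against the 51 s limit. Nothing was picked up.

**What I did:** I swung the strap home with the outside of the closed fingers. Against the pin, the force climbed with almost no further movement, so I backed off. I then pushed the lever out and down along its arc. It met a hard stop with the fingertips 68 mm over the bench and about 41 N downward force, and I retreated clear.

**Last checks:**
- **Strap and lever:** In the scene view the lever end is within 1 px of the fully-down prediction. The network's strap tip is within about 3 px of home in both views. One lever-tip reading in the side view was 6 px off, with a low score of 0.42.
- **Plate:** It looks flat and in its nest in both views.
- **Bystanders:** The jar, stand, graver and brick all read within 3 px of where they started.
- **Hand:** It is clear, with under 1 N on the wrist.
- **Not measured:** The force of the strap's foot on the plate can't be sensed directly. I inferred it from the lever being at its stop.

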